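Uncover the die model and slide it under the magnifier

ROBOT

A 7-joint arm with a two-finger parallel gripper is mounted at the origin on the work surface. World frame = base frame: x ahead of the robot, y to its left, z up, the work surface at z = 0. Lengths are in m, angles in rad, forces in N, time in s.
With the tool pointing down it reaches from about 0.4 to 0.875 m from the base axis. Payload 19.3 kg.
Tool frame: the origin (TCP) lies at the very end of the fingers, on their centre line; the grasp point (between the pads) lies 19 mm behind it; z points along the fingers, y is the line along which they close (so a half turn about z gives the same grasp; the last joint's range is limited). The gripper opens to 85 mm and grips with 20 to 120 N. Pads are 22 mm wide; open, the fingers measure 114 mm over their backs; the gripper's body (76 mm by 85 mm) begins 54 mm behind the grasp point. The pads swing forward as they close: fully open they stand 13 mm farther back than shut.
Start: joints at [1.166, 0.521, -0.036, 1.599, 0.021, 1.021, -0.113], TCP at [0.205, -0.59, 0.231] pointing down, gripper open.
Joint ranges: [-2.91, 2.91], [-0.3, 2.13], [-1.5, 1.42], [0.17, 2.43], [-1.26, 4.41], [0.16, 1.93], [-2.52, 2.52]. Speed limits (rad/s): [1.89, 1.89, 2.39, 2.39, 3.01, 3.01, 3.01].

INTERFACE

Orientations are given as [roll, pitch, yaw] about the fixed x, y, z axes, in that order (R = Rz(yaw) Ry(pitch) Rx(roll)).
In Python, from workcell import observe, grab_frame, job_done gives the robot as it stands.
- The arm moves only by the tool move_arm, never from a script. Its argument "plan" is a list that holds one entry, the list of rows, each a list of 7 numbers: the shift along the tool's x, y, z each as a share of 0.02 m, from -1 to 1, then the turn, a rotation vector about the tool's x, y, z each as a share of 6 degrees, from -1 to 1, then the opening, from -1 (shut) to 1 (fully open). A call has exactly 10 rows; each row shifts and turns the commanded pose from where the row before left it, along the tool's axes as they then stand; what a row does not reach is not made up. A row lasts 1/10 s, in which the tool goes at most 50 mm and 8.59 degrees, less where a joint would pass 70% of its speed; a pose out of reach is approached as far as the arm can. A call with a number of a shift or a turn outside -1 to 1 is refused whole. A call with a gripper value outside its range is refused whole. The fingers move at their own pace and stop on an object; "grip_force" is the grip in N (left out, the last holds). Time passes only in rows, so rows that do not move let the fingers close, or fill a call up. It gives the time, the measured TCP pose, the force, the opening and the grip force at its end, in the units of the state.
- observe(): the state, without advancing time (a new reading comes with each control period).
- grab_frame(name): name is "scene" or "side" or "wrist"; returns a dict with "color" (480x640x3 uint8, red, green, blue), "intrinsics" (3x3 intrinsics, pixels), "k1" (the pictures are not rectified: a ray, as slopes to the right and down, at radius r is drawn at 1 + k1 r^2 times it, then the intrinsics apply), "position" and "orientation" of the camera in the world; the wrist camera has in their place "tool_from_camera" (4x4, takes a point from camera to tool coordinates, whose origin is the TCP and whose axes are the flange's). Camera axes: x right, y down, z forward; pixel columns grow to the right and rows downward; lengths in m; the calibration is good to about 2 mm. A picture is of the moment at which its call begins: read the wrist's pose just before it. There is no depth.
- job_done(): hands the job in; it is judged then, once.
The state is a dict: "clock": time; "qpos": joint angles; "qd": joint speeds; "joint_efforts": joint torques, N m; "position": TCP position; "tool_rot": TCP orientation; "force": force on the tool from outside, world axes, zero at the start; "moment": the same for the moment, N m; "grip_width": finger opening in m; "finger_force": force on a finger pad.
Only numpy, scipy, OpenCV 4.12 (cv2) and the standard library are available. Lean on these libraries where they do the work, as an engineer would, in place of code of your own. Each camera call takes 0.05 s, during which the arm holds its last target. There are 200 camera calls.

TASK

Lift the amber cover with the black grip off the grey stone model and set it down gently, upright, in the middle of the cork mat. Then slide the model along the bench, without lifting or tipping it, until its round base stands wholly within the white spot under the magnifier. Do not knock the magnifier, and leave the dish, the carvers and the spatula where they lie.

Things in the scene. Friction and masses are not known exactly. Their poses are not given: they have to be found in the camera images.
- model: Loose grey stone die model, about 0.6 kg: round plinth 110 mm in diameter, 36 mm high (too wide to grip), with a horseshoe of teeth on top within 40 mm of its axis, up to 58 mm above the bench. Origin: centre of its underside, z up; its yaw does not matter. It slides with friction (coefficient about 1) and stops when the push stops.
- cover: Loose amber round cover, 0.09 kg, open below: 92 mm diameter, 40 mm high, wall 3 mm. Stands over the teeth on the plinth's flat top with a few mm of play; lift 30 mm to clear the teeth. Centred on top, a black bar grip 60 mm long along the cover's x, 14 mm thick along its y, from 40 to 68 mm above the cover's underside. Origin: centre of its underside, z up.
- mat: Fixed cork mat 130 x 130 x 4 mm on the bench, where the cover is to be put. Origin: centre of its underside; its top is 4 mm up.
- magnifier: Fixed bench magnifier over a white round spot, 134 mm diameter, thin blue edge, printed flush on the bench (no step). Origin: the spot's centre, at bench height. The magnifier's arm runs along its +x, 158 to 172 mm above the bench, to a post of 16 mm diameter, 181 mm high, 165 mm from the origin, on a foot 72 mm in diameter and 22 mm high.
- lens (a point): Centre of the magnifier's lens, 165 mm straight above the white spot. Lens in a white ring of 142 mm outside diameter, 157 to 173 mm above the bench; it leaves no room for an upright gripper beside a model on the spot: reach in below it with the tool leaning back.
- dish: Bystander: loose squat amber glass dappen dish, 64 mm diameter, 30 mm high. Origin: centre of its underside.
- carver_a: Bystander: loose wax carver, ivory handle with brass ferrule and steel blade, 172 mm long along its x (from -80 to +92 mm), 14 mm thick. Origin on its underside.
- carver_b: Bystander: a second wax carver, the same as carver_a.
- spatula: Bystander: loose chrome spatula lying flat, about 280 mm long along its x axis, blade 60 mm wide at +x. Origin on its underside near mid-length.
Mind the look-alikes: they are no part of the job. What is shaped like the model but pink is not meant. What is shaped like the cover but pink is not meant.

How it is judged:
On the way, in this order (a step that is already met when the one before it is completed fails the run):
1. the cover stands upright in the middle of the cork mat, released (before the model is on the white spot) (horizontal distance between cover and mat below 0.03 m and height (world z) of cover below 0.009 m and angle between cover's own z axis and vertical below 0.1 rad and contact force between cover and the fingers below 0.2 N and linear speed of cover below 0.02 m/s), for 0.2 s.
2. the model's base stands wholly within the white spot (horizontal distance between model and magnifier below 0.012 m and angle between model's own z axis and vertical below 0.06 rad and height (world z) of model below 0.004 m), for 0.2 s.
At the end, for the whole second after the job is handed in: The cover stands upright on the cork mat, its centre within 30 mm of the mat's, released and at rest; the model stands flat on the bench, at rest, its centre within 12 mm of the white spot's centre (all of step 1 and all of step 2 and linear speed of model below 0.01 m/s); the robot touches nothing.
It fails at once if the model is lifted (over 12 mm) or tipped (over 0.15 rad) (height (world z) of model above 0.012 m or angle between model's own z axis and vertical above 0.15 rad).
It fails at once if the cover is dropped (reaches the mat or bench faster than 0.4 m/s) or tipped over ((height (world z) of cover below 0.03 m and linear speed of cover above 0.4 m/s) or angle between cover's own z axis and vertical above 0.6 rad).
It fails at once if the magnifier is knocked (over 4 N) (contact force between magnifier and anything else above 4 N).
It fails at once if a bystander (dish, carver, spatula) is moved over 20 mm (distance of any of dish, carver_a, carver_b, spatula from where it was at the start of the episode above 0.02 m).
It also fails if it takes over 67 s, if anything falls off the work surface, if the arm or the gripper's body presses on something with over 40 N, if the wrist force passes 120 N, or if a joint passes its speed limit or range.

## Working session

There is one attempt and no reset: what is moved stays moved. The work goes in short steps, Python scripts to look and compute and a tool call to move; the robot and the scene stay as the last step left them, time stands still between calls to the robot, and variables do not carry over. Pictures are saved under pics/ and viewed, at most 14 in all, crops included, and the job is handed in when it is done.

Besides the shell and the picture viewer there is one more tool, called after "Call:" by a JSON object that holds its "op" and its "data". move_arm: Moves the arm, as the interface text tells. Shift numbers are shares of 0.02 m and turn numbers shares of 6 degrees, none past 1 either way. Its arguments: {"type":"object","properties":{"plan":{"type":"array"},"grip_force":{"type":"number"}},"required":["plan"]}

```bash
mkdir -p pics; ls; python3 - <<'E'
from workcell import observe, grab_frame
import cv2, numpy as np, pickle
print(observe())
d={}
for n in ("scene","side"):
    f=grab_frame(n); d[n]=f; cv2.imwrite(f"pics/{n}0.png",f["color"][:,:,::-1])
    print(n,{k:v for k,v in f.items() if k!="color"})
pickle.dump(d,open("f0.pkl","wb"))
E
```

```text
pics
{'clock': 0.0, 'qpos': array([ 1.16585206,  0.52202463, -0.0363312 ,  1.59997435,  0.02119456,
        1.02110115, -0.11278303]), 'qd': array([-0.00084693, -0.00215885,  0.00076354,  0.00065613, -0.00064633,
        0.00042483,  0.00052782]), 'joint_efforts': array([ 1.69844916e-04, -9.27121282e+01,  1.97998367e+00, -3.69939888e+01,
        1.77607290e-02,  8.14554660e-03, -3.22447204e-05]), 'position': array([ 0.20519303, -0.59001351,  0.23073112]), 'tool_rot': array([-3.14047231e+00,  7.29515818e-05,  3.34751148e-01]), 'force': array([-0.26113488,  0.49057869,  0.02042526]), 'moment': array([-0.00398276,  0.01988392,  0.03018215]), 'finger_force': 0.0, 'grip_width': 0.08517581070079622}
scene {'intrinsics': array([[436.09349635,   0.        , 323.06233143],
       [  0.        , 436.09349635, 242.73010711],
       [  0.        ,   0.        ,   1.        ]]), 'k1': -0.07061965882791255, 'position': array([ 1.07360344, -0.70977385,  0.77522083]), 'orientation': array([-2.22002849,  0.00888817,  0.61762815])}
side {'intrinsics': array([[455.84257235,   0.        , 316.07622294],
       [  0.        , 455.84257235, 244.60620775],
       [  0.        ,   0.        ,   1.        ]]), 'k1': -0.11091919378284575, 'position': array([0.38869168, 0.94232155, 1.04508416]), 'orientation': array([-2.32727815,  0.01383916, -2.95733521])}
```

View pics/scene0.png

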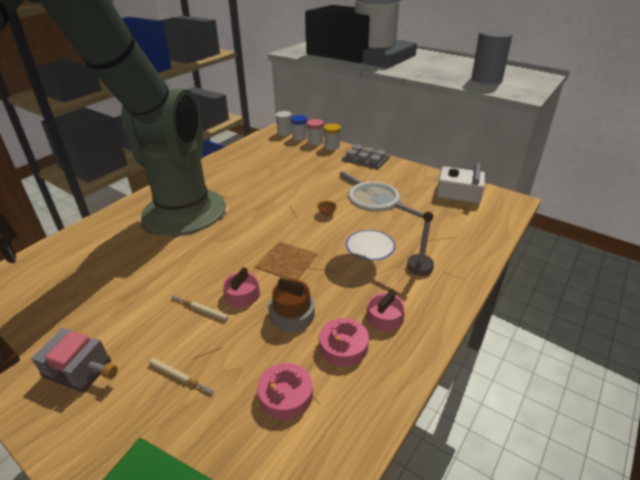

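View pics/side0.png

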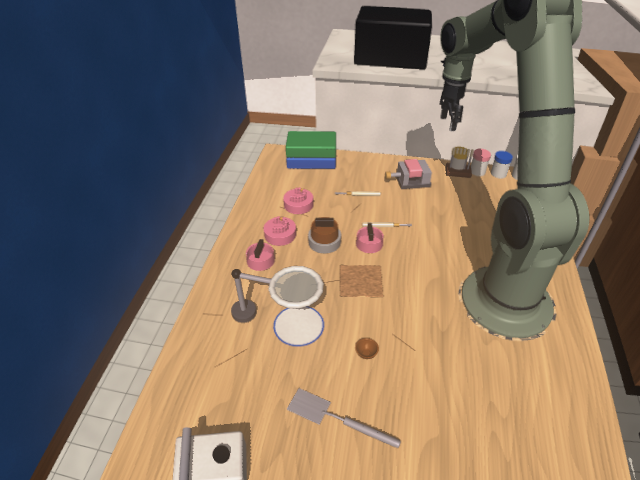

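The scene view shows the amber cover on the grey model at (291,300), the mat at (288,260), the spot at (371,245), and a pink cover next to the model at (241,290). The side view shows the model at (324,236), the mat at (361,281), the spot at (299,325) and the magnifier foot at (243,311).

```bash
cat > h.py <<'E'
import numpy as np, cv2
from scipy.spatial.transform import Rotation as R
def cam(f):
    if "position" in f: return np.array(f["position"]), R.from_euler("xyz",f["orientation"]).as_matrix()
    T=f["T"]; return T[:3,3],T[:3,:3]
def dist(f): return np.array([f["k1"],0,0,0,0.])
def ray(f,px):
    p,M=cam(f); u=cv2.undistortPoints(np.array(px,float).reshape(-1,1,2),f["intrinsics"],dist(f)).reshape(-1,2)
    return p,np.c_[u,np.ones(len(u))]@M.T
def onplane(f,px,z):
    p,d=ray(f,px); return p+d*((z-p[2])/d[:,2])[:,None]
def proj(f,X):
    p,M=cam(f); Y=(np.atleast_2d(X)-p)@M
    return cv2.projectPoints(Y.reshape(-1,1,3),np.zeros(3),np.zeros(3),f["intrinsics"],dist(f))[0].reshape(-1,2)
def circ(P):
    A=np.c_[2*P[:,:2],np.ones(len(P))]; s=np.linalg.lstsq(A,(P[:,:2]**2).sum(1),rcond=None)[0]
    return s[:2],np.sqrt(s[2]+s[:2]@s[:2])
def blob(m,near):
    n,l,st,c=cv2.connectedComponentsWithStats(m.astype(np.uint8))
    ok=[i for i in range(1,n) if st[i,4]>30]
    i=min(ok,key=lambda i:np.hypot(*(c[i]-near))); return (l==i).astype(np.uint8)
def cont(m): return max(cv2.findContours(m,0,1)[0],key=cv2.contourArea).reshape(-1,2).astype(float)
E
python3 - <<'E'
import pickle; from h import *
d=pickle.load(open("f0.pkl","rb"))
pts={"scene":dict(spot=(371,245),mat=(288,260),amber=(291,300),foot=(420,266)),"side":dict(spot=(299,328),mat=(361,281),amber=(324,230),foot=(243,311))}
for n,f in d.items():
    hsv=cv2.cvtColor(f["color"],cv2.COLOR_RGB2HSV); H,S,V=[hsv[...,i].astype(int) for i in range(3)]
    for k,p in pts[n].items(): print(n,k,hsv[p[1],p[0]],onplane(f,p,0)[0])
    sp=blob((S<60)&(V>150),pts[n]["spot"]); P=onplane(f,cont(cv2.morphologyEx(sp,cv2.MORPH_CLOSE,np.ones((3,3)))),0)
    print("spot",sp.sum(),circ(P),P[:,:2].min(0),P[:,:2].max(0))
    P=onplane(f,cont(blob((S<70)&(V<110),pts[n]["foot"])),.022);print("foot",P[:,:2].min(0),P[:,:2].max(0))
# model crops
a=cv2.resize(d["scene"]["color"][225:345,215:355],None,fx=4,fy=4,interpolation=2)
b=cv2.resize(d["side"]["color"][205:325,285:415],None,fx=2.4*1.667,fy=4,interpolation=2)[:, :240*2]
c=np.hstack([a[:480],b[:480]]); c=cv2.resize(c,(800,int(c.shape[0]*800/c.shape[1])))
print(c.shape)
cv2.imwrite("pics/c0.png",c[:,:,::-1])
E
```

```text
scene spot [ 18  24 212] [0.59782427 0.1897006  0.        ]
scene mat [ 15 154 142] [ 0.4420992 -0.0021405  0.       ]
scene amber [ 13 196 100] [ 0.54808259 -0.12096026  0.        ]
scene foot [13 62 58] [7.56762486e-01 1.84461966e-01 1.11022302e-16]
spot 1046 (array([0.59227316, 0.19624395]), np.float64(0.06725716792117871)) [0.52163771 0.13033623] [0.66606344 0.26419975]
foot [0.68867085 0.14096857] [0.79346859 0.3662629 ]
side spot [ 17  30 229] [0.59057079 0.19989972 0.        ]
side mat [ 13 128 176] [ 0.43951297 -0.00656348  0.        ]
side amber [ 12 154 131] [ 0.59228632 -0.22068123  0.        ]
side foot [  8  47 103] [0.7641771  0.16947594 0.        ]
spot 3343 (array([0.65156979, 0.10870486]), np.float64(0.12440600988816483)) [ 0.52755388 -0.03910112] [0.81587844 0.25870069]
foot [0.72201809 0.14345186] [0.79144141 0.22197984]
(369, 800, 3)
```

View pics/c0.png

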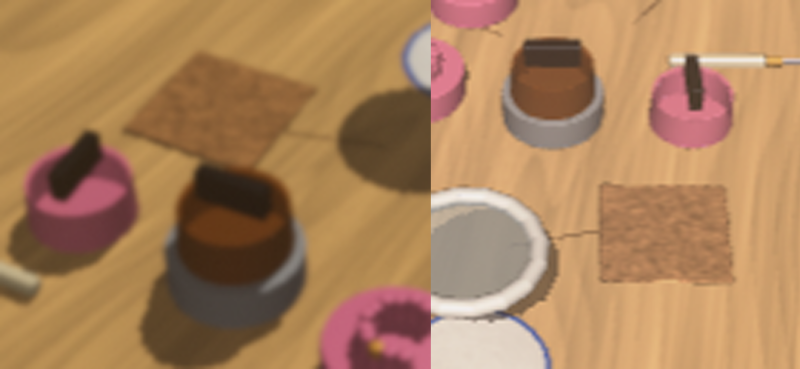

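```bash
python3 - <<'E'
import pickle; from h import *
d=pickle.load(open("f0.pkl","rb"))
g={"scene":(292,287),"side":(324,222)}; m={"scene":(288,260),"side":(361,281)}; mo={"scene":(292,300),"side":(324,236)}
for n,f in d.items():
    hsv=cv2.cvtColor(f["color"],cv2.COLOR_RGB2HSV); H,S,V=[hsv[...,i].astype(int) for i in range(3)]
    gb=blob(V<62 if n=="scene" else V<85,g[n]); c=cont(gb)
    ys,xs=np.nonzero(gb); ce=[xs.mean(),ys.mean()]
    P=onplane(f,c,.09); r=cv2.minAreaRect(P[:,:2].astype(np.float32)*1000)
    print(n,"grip",gb.sum(),ce,onplane(f,ce,.09)[0],r)
    lim=V<190 if n=="side" else V<160
    mm=blob((H<18)&(S>115)&lim,m[n]);
    mm=cv2.morphologyEx(mm,cv2.MORPH_OPEN,np.ones((5,5)));mm=blob(mm,m[n]);P=onplane(f,cont(mm),.004);print("mat",mm.sum(),cv2.minAreaRect(P[:,:2].astype(np.float32)*1000),cont(mm).min(0),cont(mm).max(0))
    sm=blob((S<70)&(V>70)&(V<210),mo[n]); c=cont(sm)
    print("stone",sm.sum(),c.min(0),c.max(0))
    # silhouette left/right extremes -> middle; bottom
    ys,xs=np.nonzero(sm); mid=(xs.min()+xs.max())/2
    Q=cv2.convexHull(c.astype(np.float32)).reshape(-1,2); low=Q[Q[:,1]>np.median(ys)+4]
    print("base circ",circ(onplane(f,low,0)),len(low))
    if n=="side":
        sp=((S<60)&(V>150)).astype(np.uint8); sp[:312]=0; sp=blob(sp,(299,330)); c=cont(sp); c=c[c[:,1]>318]; print("spot",circ(onplane(f,c,0)))
E
```

```text
scene grip 278 [np.float64(290.6438848920863), np.float64(287.158273381295)] [ 0.58232225 -0.15720645  0.09      ] ((581.5712890625, -157.00698852539062), (67.232421875, 35.53916931152344), 13.719486236572266)
mat 2657 ((476.39910888671875, -66.98094177246094), (159.3707275390625, 291.0936279296875), 31.613605499267578) [256. 243.] [315. 317.]
stone 429 [275. 298.] [313. 330.]
base circ (array([ 0.58066867, -0.15980913]), np.float64(0.050508093392729554)) 6
side grip 97 [np.float64(324.1340206185567), np.float64(223.3298969072165)] [ 0.57984372 -0.15243573  0.09      ] ((581.7337036132812, -151.343505859375), (54.82316207885742, 24.607635498046875), 9.642525672912598)
mat 1249 ((442.1256103515625, -6.637001037597656), (132.2415008544922, 128.36109924316406), 9.715897560119629) [339. 265.] [382. 296.]
stone 337 [308. 230.] [340. 252.]
base circ (array([ 0.58276165, -0.16631693]), np.float64(0.05723877712888982)) 4
spot (array([0.59542382, 0.18899089]), np.float64(0.06665497756850472))
```

Call:
{"op": "move_arm", "data": {"plan": [[[0.5,-0.28,0,0,0,0,1],[1,-0.57,0,0,0,0,1],[1,-0.57,0,0,0,0,1],[1,-0.57,0,0,0,0,1],[1,-0.57,0,0,0,0,1],[1,-0.57,0,0,0,0,1],[1,-0.57,0,0,0,0,1],[1,-0.57,0,0,0,0,1],[1,-0.57,0,0,0,0,1],[1,-0.57,0,0,0,0,1]]]}}

```text
clock: 1.1
position: [0.3501, -0.4241, 0.2313]
tool_rot: [-3.141, -0.0, 0.335]
force: [-0.1, 0.5, -0.2]
grip_width: 0.0855
finger_force: 0.0
```

Call:
{"op": "move_arm", "data": {"plan": [[[1,-0.57,0,0,0,0,1],[1,-0.57,0,0,0,0,1],[1,-0.57,0,0,0,0,1],[1,-0.57,0,0,0,0,1],[1,-0.57,0,0,0,0,1],[1,-0.57,0,0,0,0,1],[1,-0.57,0,0,0,0,1],[0.5,-0.28,0,0,0,0.5,1],[0,0,0,0,0,0.5,1],[0,0,0,0,0,0,1]]]}}

```text
clock: 2.1
position: [0.4631, -0.2946, 0.2312]
tool_rot: [-3.141, 0.0, 0.23]
force: [-0.4, 0.1, -0.5]
grip_width: 0.0854
finger_force: 0.0
```

```bash
cat >> h.py <<'E'
def wrist(name):
    from workcell import observe, grab_frame
    s=observe(); f=grab_frame("wrist"); T=np.eye(4); T[:3,3]=s["position"]; T[:3,:3]=R.from_euler("xyz",s["tool_rot"]).as_matrix()
    f["T"]=T@np.array(f["tool_from_camera"]); cv2.imwrite(f"pics/{name}.png",f["color"][:,:,::-1]); return s,f
E
python3 - <<'E'
from h import *; import pickle
s,f=wrist("w1"); pickle.dump(f,open("w1.pkl","wb")); print(s["clock"],s["position"],s["tool_rot"],f["tool_from_camera"],f["intrinsics"],f["k1"])
for p in [(0.581,-0.157,.09),(.442,-.0066,.004),(.594,.193,0)]: print(proj(f,p))
E
```

```text
2.1 [ 0.46310855 -0.29459183  0.23116846] [-3.14126420e+00  1.73179376e-04  2.30343038e-01] [[ 1.35810711e-03 -9.66016356e-01 -2.58477377e-01  6.47071965e-02]
 [ 9.99998723e-01  1.09419242e-03  1.16488957e-03  7.05591850e-04]
 [-8.42478388e-04 -2.58478629e-01  9.66016609e-01 -1.42842758e-01]
 [ 0.00000000e+00  0.00000000e+00  0.00000000e+00  1.00000000e+00]] [[421.96489014   0.         322.4675266 ]
 [  0.         421.96489014 241.15632732]
 [  0.           0.           1.        ]] -0.003078863400382667
[[143.04976849 -12.20617368]]
[[-10.22170268 151.44347813]]
[[-267.75102981 -110.37799916]]
```

View pics/w1.png

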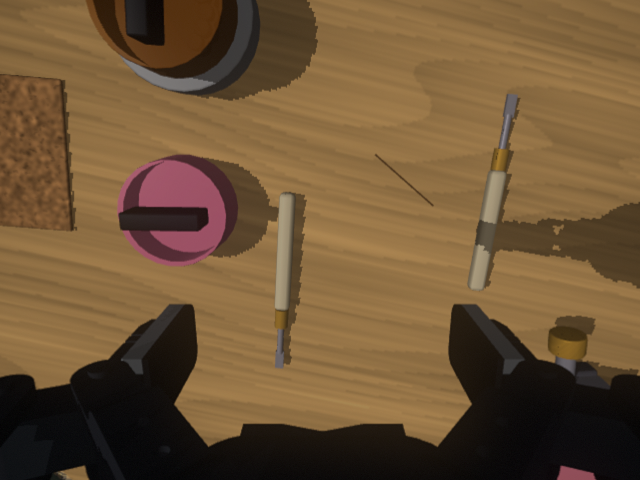

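The wrist view shows the amber cover and bar cut off at (145,15), the mat at the left edge and the pink cover at (178,210). I'll move over for a full view.

Call:
{"op": "move_arm", "data": {"plan": [[[0.5,-0.8,-0.4,0,0,0,1],[0.5,-0.8,-0.4,0,0,0,1],[0.5,-0.8,-0.4,0,0,0,1],[0.5,-0.8,-0.4,0,0,0,1],[0.5,-0.8,-0.4,0,0,0,1],[0.5,-0.8,-0.4,0,0,0,1],[0.2,-0.6,-0.4,0,0,0,1],[0,0,0,0,0,0,1],[0,0,0,0,0,0,1],[0,0,0,0,0,0,1]]]}}

```text
clock: 3.15
position: [0.5, -0.1769, 0.2869]
tool_rot: [-3.142, 0.001, 0.229]
force: [0.6, 0.1, -0.7]
grip_width: 0.0853
finger_force: 0.0
```

```bash
python3 - <<'E'
from h import *; import pickle
s,f=wrist("w2"); pickle.dump(f,open("w2.pkl","wb")); print(s["clock"],s["position"],s["tool_rot"])
for p in [(0.581,-0.157,.09),(.442,-.0066,.004),(.594,.193,0)]: print(proj(f,p))
E
```

```text
3.15 [ 0.50001449 -0.17692328  0.28692516] [-3.14158894e+00  6.71439900e-04  2.29045416e-01]
[[319.8817729  102.86846597]]
[[146.68492281 211.20909327]]
[[-47.81844839   2.90621864]]
```

View pics/w2.png

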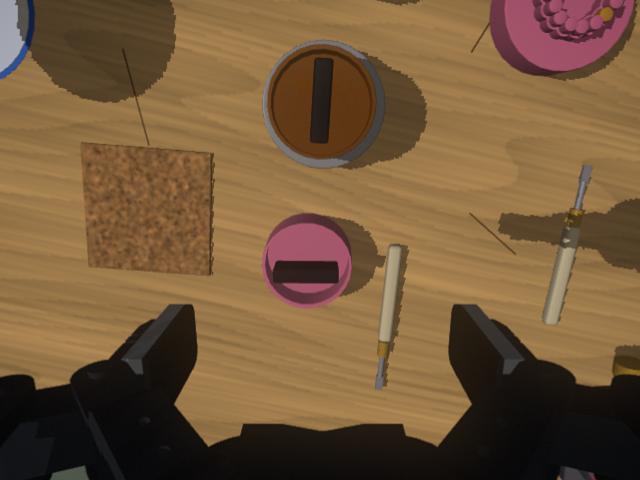

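Bar at (321,100) on the cover in the model ring; mat at (149,208); pink cover at (307,262).

```bash
python3 - <<'E'
from h import *; import pickle
f=pickle.load(open("w2.pkl","rb"))
hsv=cv2.cvtColor(f["color"],cv2.COLOR_RGB2HSV); H,S,V=[hsv[...,i].astype(int) for i in range(3)]
gb=blob(V<58,(321,100)); P=onplane(f,cont(gb),.104); print("grip",gb.sum(),cont(gb).min(0),cont(gb).max(0),cv2.minAreaRect(P[:,:2].astype(np.float32)*1000))
am=blob((S>190)&(V>60),(300,100)); am=cv2.morphologyEx(am|gb,cv2.MORPH_CLOSE,np.ones((5,5)));c=cv2.convexHull(cont(am).astype(np.float32)).reshape(-1,2); print("amber z.076",circ(onplane(f,c,.076)))
st=(((S<60)&(V>60)&(V<200))|am>0).astype(np.uint8); st=blob(cv2.morphologyEx(st,cv2.MORPH_CLOSE,np.ones((5,5))),(323,103)); c=cv2.convexHull(cont(st).astype(np.float32)).reshape(-1,2); print("plinth z.036",st.sum(),c.min(0),c.max(0),circ(onplane(f,c,.036)))
b=cv2.GaussianBlur(f["color"],(0,0),4).astype(int)
hs=cv2.cvtColor(b.astype(np.uint8),cv2.COLOR_RGB2HSV)
ref=b[208,149]; print(ref,b[208,240],hs[208,149],hs[208,240])
mm=(np.abs(b-ref).sum(2)<np.abs(b-b[208,240]).sum(2)); mm=mm.astype(np.uint8); mm[:120]=0;mm[300:]=0;mm[:,240:]=0
mm=blob(cv2.morphologyEx(mm,cv2.MORPH_OPEN,np.ones((21,21))),(149,208)); c=cont(mm); print("mat",c.min(0),c.max(0),cv2.minAreaRect(onplane(f,c,.004)[:,:2].astype(np.float32)*1000))
print(onplane(f,[(81,142),(213,152),(88,267),(210,275)],.004), onplane(f,[(81,142),(213,152),(88,267),(210,275)],.004).mean(0))
E
```

```text
grip 1591 [310.  58.] [333. 142.] ((581.682373046875, -157.7381134033203), (59.31755065917969, 13.802042961120605), 9.467848777770996)
amber z.076 (array([ 0.58055425, -0.16048427]), np.float64(0.040884004550283896))
plinth z.036 10997 [262.  40.] [384. 167.] (array([ 0.5818035 , -0.15958612]), np.float64(0.054265495041703866))
[125  87  52] [161 124  76] [ 14 149 125] [ 17 135 161]
mat [ 81. 141.] [215. 274.] ((443.41162109375, -9.314956665039062), (134.22518920898438, 133.5565948486328), 8.95480728149414)
[[ 0.49627703  0.06488962  0.004     ]
 [ 0.5163277  -0.06311567  0.004     ]
 [ 0.36764772  0.04674265  0.004     ]
 [ 0.38835565 -0.08097229  0.004     ]] [ 0.44215202 -0.00811392  0.004     ]
```

Call:
{"op": "move_arm", "data": {"plan": [[[0.7,0,0.4,0,0,0.1,1],[0.7,0,0.7,0,0,0.1,1],[0.7,0,0.7,0,0,0.1,1],[0.7,0,0.7,0,0,0.1,1],[0.7,0,0.7,0,0,0.1,1],[0.68,0,0.7,0,0,0.11,1],[0,0,0.8,0,0,0,1],[0,0,0.8,0,0,0,1],[0,0,0.8,0,0,0,1],[0,0,0.8,0,0,0,1]]]}}

```text
clock: 4.2
position: [0.5827, -0.159, 0.1436]
tool_rot: [-3.141, 0.001, 0.166]
force: [0.1, 0.3, 1.1]
grip_width: 0.0853
finger_force: 0.0
```

Call:
{"op": "move_arm", "data": {"plan": [[[0,0,0.8,0,0,0,1],[0,0,0.8,0,0,0,1],[0,0,0.8,0,0,0,1],[0,0,0.6,0,0,0,1],[0,0,0,0,0,0,1],[0,0,0,0,0,0,1],[0,0,0,0,0,0,1],[0,0,0,0,0,0,1],[0,0,0,0,0,0,1],[0,0,0,0,0,0,1]]]}}

```text
clock: 5.2
position: [0.5825, -0.1591, 0.0856]
tool_rot: [3.141, -0.0, 0.166]
force: [0.2, -0.5, -0.1]
grip_width: 0.0857
finger_force: 0.0
```

Call:
{"op": "move_arm", "data": {"plan": [[[0,0,0,0,0,0,-1],[0,0,0,0,0,0,-1],[0,0,0,0,0,0,-1],[0,0,0,0,0,0,-1],[0,0,0,0,0,0,-1],[0,0,0,0,0,0,-1],[0,0,0,0,0,0,-1],[0,0,0,0,0,0,-1],[0,0,0,0,0,0,-1],[0,0,0,0,0,0,-1]]], "grip_force": 30}}

```text
clock: 6.2
position: [0.5824, -0.159, 0.0854]
tool_rot: [-3.142, -0.0, 0.166]
force: [-1.9, 0.2, 4.8]
grip_width: 0.0131
finger_force: 32.6
```

Call:
{"op": "move_arm", "data": {"plan": [[[0,0,-0.3,0,0,0,-1],[0,0,-0.3,0,0,0,-1],[0,0,-0.4,0,0,0,-1],[0,0,-0.5,0,0,0,-1],[0,0,-0.5,0,0,0,-1],[0,0,-0.5,0,0,0,-1],[0,0,-0.5,0,0,0,-1],[0,0,-0.5,0,0,0,-1],[0,0,-0.5,0,0,0,-1],[0,0,0,0,0,0,-1]]]}}

```text
clock: 7.2
position: [0.5831, -0.1592, 0.1669]
tool_rot: [3.141, -0.002, 0.166]
force: [0.2, 0.5, -1.6]
grip_width: 0.0131
finger_force: 32.0
```

```bash
python3 - <<'E'
from h import *; import pickle
s,f=wrist("w3"); pickle.dump(f,open("w3.pkl","wb")); print(s["clock"],s["position"],s["tool_rot"],s["force"],s["finger_force"],s["grip_width"])
E
```

```text
7.2 [ 0.58305959 -0.15919358  0.16686094] [ 3.14088071e+00 -1.94431284e-03  1.66039136e-01] [ 0.21654404  0.51383772 -1.59123074] 32.01523303985596 0.013121114144565928
```

View pics/w3.png

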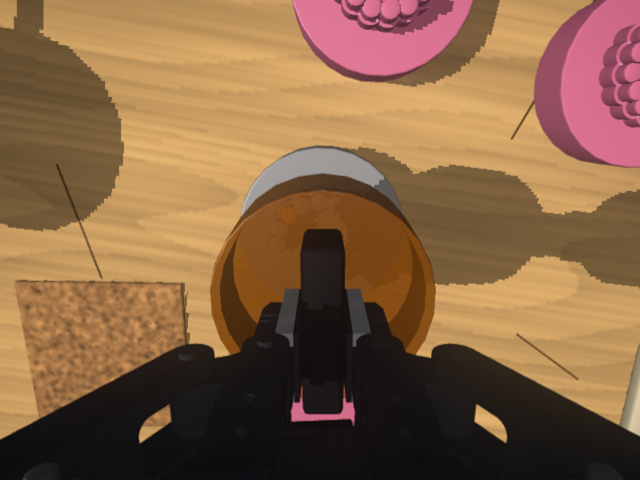

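Cover held, centred, and clear of the teeth. On to the mat.

Call:
{"op": "move_arm", "data": {"plan": [[[-0.3,-0.4,0,0,0,0,-1],[-0.55,-0.85,0,0,0,0,-1],[-0.6,-0.92,0,0,0,0,-1],[-0.6,-0.92,0,0,0,0,-1],[-0.6,-0.92,0,0,0,0,-1],[-0.6,-0.92,0,0,0,0,-1],[-0.6,-0.92,0,0,0,0,-1],[-0.6,-0.92,0,0,0,0,-1],[-0.6,-0.92,0,0,0,0,-1],[-0.63,-0.92,0,0,0,0,-1]]]}}

```text
clock: 8.25
position: [0.4404, -0.0072, 0.1649]
tool_rot: [-3.141, 0.001, 0.166]
force: [0.5, 0.5, -1.5]
grip_width: 0.0134
finger_force: 32.0
```

Call:
{"op": "move_arm", "data": {"plan": [[[0,0,0.4,0,0,0,-1],[0,0,0.7,0,0,0,-1],[0,0,0.8,0,0,0,-1],[0,0,0.8,0,0,0,-1],[0,0,0.8,0,0,0,-1],[0,0,0.6,0,0,0,-1],[0,0,0.4,0,0,0,-1],[0,0,0.3,0,0,0,-1],[0,0,0,0,0,0,-1],[0,0,0,0,0,0,-1]]]}}

```text
clock: 9.25
position: [0.442, -0.008, 0.0695]
tool_rot: [3.142, -0.0, 0.166]
force: [-0.5, -0.2, -0.2]
grip_width: 0.0134
finger_force: 32.0
```

Call:
{"op": "move_arm", "data": {"plan": [[[0,0,0.1,0,0,0,-1],[0,0,0.1,0,0,0,-1],[0,0,0.1,0,0,0,-1],[0,0,0.1,0,0,0,-1],[0,0,0.1,0,0,0,-1],[0,0,0.1,0,0,0,-1],[0,0,0.1,0,0,0,-1],[0,0,0.05,0,0,0,-1],[0,0,0.03,0,0,0,-1],[0,0,0,0,0,0,-1]]]}}

```text
clock: 10.25
position: [0.4419, -0.008, 0.0536]
tool_rot: [-3.142, 0.0, 0.166]
force: [0.3, 0.0, -1.2]
grip_width: 0.0133
finger_force: 32.0
```

Call:
{"op": "move_arm", "data": {"plan": [[[0,0,0.04,0,0,0,-1],[0,0,0.04,0,0,0,-1],[0,0,0,0,0,0,-1],[0,0,0,0,0,0,-1],[0,0,0,0,0,0,-1],[0,0,0,0,0,0,-1],[0,0,0,0,0,0,-1],[0,0,0,0,0,0,-1],[0,0,0,0,0,0,-1],[0,0,0,0,0,0,-1]]]}}

```text
clock: 11.25
position: [0.442, -0.008, 0.0532]
tool_rot: [3.141, -0.001, 0.166]
force: [-7.6, 0.4, 37.1]
grip_width: 0.0131
finger_force: 37.1
```

Call:
{"op": "move_arm", "data": {"plan": [[[0,0,-0.06,0,0,0,-1],[0,0,0,0,0,0,-1],[0,0,0,0,0,0,1],[0,0,0,0,0,0,1],[0,0,0,0,0,0,1],[0,0,0,0,0,0,1],[0,0,0,0,0,0,1],[0,0,0,0,0,0,1],[0,0,0,0,0,0,1],[0,0,0,0,0,0,1]]]}}

```text
clock: 12.25
position: [0.4419, -0.008, 0.0533]
tool_rot: [-3.142, -0.0, 0.166]
force: [0.9, 0.6, 0.1]
grip_width: 0.0857
finger_force: 0.0
```

Call:
{"op": "move_arm", "data": {"plan": [[[0,0,-0.5,0,0,0,1],[0,0,-0.8,0,0,0,1],[0,0,-0.8,0,0,0,1],[0,0,-0.8,0,0,0,1],[0,0,-0.8,0,0,0,1],[0,0,-0.8,0,0,0,1],[0,0,-0.8,0,0,0,1],[0,0,-0.8,0,0,0,-1],[0,0,-0.8,0,0,0,-1],[0,0,-0.8,0,0,0,-1]]]}}

```text
clock: 13.25
position: [0.4417, -0.008, 0.2087]
tool_rot: [-3.142, -0.0, 0.166]
force: [0.5, -0.2, -0.3]
grip_width: 0.0438
finger_force: 0.0
```

```bash
python3 - <<'E'
from h import *; import pickle
s,f=wrist("w4"); pickle.dump(f,open("w4.pkl","wb")); print(s["clock"],s["position"],s["tool_rot"],s["force"],s["finger_force"],s["grip_width"])
for p in [(0.58,-0.159,.036),(.442,-.0066,.004),(.594,.193,0)]: print(proj(f,p))
E
```

```text
13.25 [ 0.44165033 -0.00801523  0.20873185] [-3.14158660e+00 -4.26465834e-04  1.66232594e-01] [ 0.48947447 -0.24663191 -0.28383826] 0.0 0.04379091210994935
[[568.09303949  59.40760246]]
[[319.530033   207.93132674]]
[[ 85.42297855 -39.23476903]]
```

View pics/w4.png

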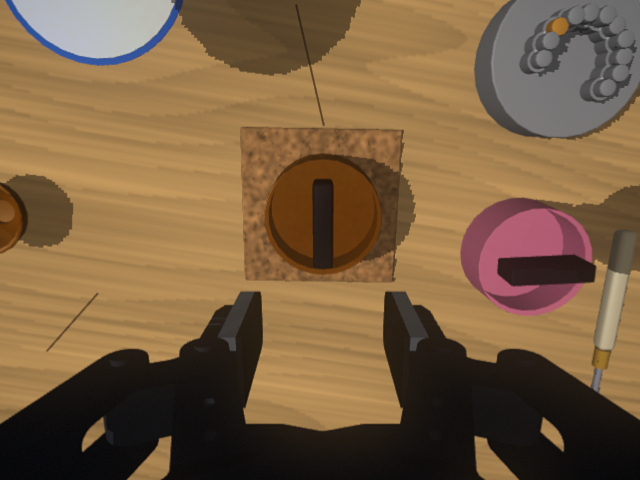

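The cover stands upright in the middle of the mat at (322,213), bar at (322,223), released. Next I locate everything around the push route.

```bash
python3 - <<'E'
from h import *; import pickle
d=pickle.load(open("f0.pkl","rb")); w2=pickle.load(open("w2.pkl","rb")); w3=pickle.load(open("w3.pkl","rb")); w4=pickle.load(open("w4.pkl","rb"))
def hs(f): return [x.astype(int) for x in cv2.split(cv2.cvtColor(f["color"],cv2.COLOR_RGB2HSV))]
for n,f,h in (("side",d["side"],.03),("scene",d["scene"],.03),("w2",w2,.03),("w3",w3,.036)):
    H,S,V=hs(f); m=((H>160)&(S>70)).astype(np.uint8); k,l,st,c=cv2.connectedComponentsWithStats(m)
    for i in range(1,k):
        if st[i,4]>150: print(n,st[i],onplane(f,c[i],h)[0][:2])
# spot: blue edge
for n,f in (("side",d["side"]),("scene",d["scene"]),("w4",w4),("w2",w2)):
    H,S,V=hs(f); m=(H>100)&(H<130)&(S>90)&(V>50)
    ys,xs=np.nonzero(m); P=onplane(f,np.c_[xs,ys],0)[:,:2]; k=np.abs(np.hypot(*(P-[.593,.195]).T)-.066)<.015
    print(n,k.sum(), circ(P[k]) if k.sum()>5 else "", )
    if k.sum()>5:
        from scipy.optimize import least_squares
        print(least_squares(lambda c:np.hypot(*(P[k]-c).T)-.0662,[.593,.195],loss="soft_l1",f_scale=.002).x)
H,S,V=hs(w4)
c=cv2.convexHull(cont(blob(V<55,(323,223))).astype(np.float32)).reshape(-1,2); print("bar",cv2.minAreaRect(onplane(w4,c,.072)[:,:2].astype(np.float32)*1000))
print("carver",onplane(w2,[(394,247),(380,387),(552,322),(587,168)],.007)[:,:2], "pinkcover",onplane(w2,[(309,262)],.03))
E
```

```text
side [474 149  17  13 161] [ 0.0179857  -0.76756981]
side [405 159  17  19 220] [ 0.29898868 -0.61398247]
side [284 188  29  26 604] [ 0.70682155 -0.32769215]
side [264 217  32  29 725] [ 0.73323994 -0.15757134]
side [357 227  26  26 500] [ 0.43185308 -0.16232344]
side [246 243  28  27 524] [ 0.76419523 -0.02533834]
scene [224 274  34  32 733] [ 0.44691477 -0.18986508]
scene [368 294  36  37 939] [ 0.77611703 -0.0526524 ]
scene [ 320  319   49   47 1816] [ 0.7429194  -0.17817405]
scene [ 45 332  43  39 860] [ 0.25991827 -0.55424391]
scene [ 258  364   54   55 2339] [ 0.71628685 -0.34812512]
w2 [ 490    0  145   75 8459] [ 0.68778985 -0.34152592]
w2 [ 262  214   90   94 5341] [ 0.43848425 -0.17693651]
w3 [  293     0   180    81 10826] [ 0.70688387 -0.17365848]
w3 [  534     0   106   167 14620] [ 0.70082213 -0.3089509 ]
w3 [ 290  395   66   37 1345] [ 0.44047728 -0.18519368]
side 42 (array([0.59508464, 0.18845907]), np.float64(0.06942355108009125))
[0.59472362 0.19103626]
scene 0 
w4 1393 (array([0.59467542, 0.19066782]), np.float64(0.06908246344012674))
[0.59127371 0.19007686]
w2 481 (array([0.59204224, 0.18280839]), np.float64(0.06152038237724381))
[0.59361685 0.18760009]
bar ((443.3670654296875, -8.826908111572266), (61.84153747558594, 13.239340782165527), 9.597148895263672)
carver [[ 0.4638127  -0.26310721]
 [ 0.2997976  -0.29266755]
 [ 0.42105785 -0.45482247]
 [ 0.5860925  -0.42769098]] pinkcover [[ 0.43501751 -0.17958085  0.03      ]]
```

Call:
{"op": "move_arm", "data": {"plan": [[[0.37,0.94,0,0,0,0,1],[0.37,0.94,0,0,0,0,1],[0.37,0.94,0,0,0,0,1],[0.37,0.94,0,0,0,0,1],[0.37,0.94,0,0,0,0,1],[0.37,0.94,0,0,0,0,1],[0.37,0.94,0,0,0,0,1],[0.37,0.94,0,0,0,0,1],[0.37,0.94,0,0,0,0,1],[0.37,0.94,0,0,0,0,1]]]}}

```text
clock: 14.3
position: [0.5461, -0.1818, 0.2078]
tool_rot: [-3.141, -0.0, 0.166]
force: [-0.7, 0.7, -0.7]
grip_width: 0.0852
finger_force: 0.0
```

Call:
{"op": "move_arm", "data": {"plan": [[[0.37,0.94,0,0,0,0,1],[0.37,0.94,0,0,0,0,1],[0.4,1,0,0,0,0,1],[0,0,0,0,0,-1,1],[0,0,0,0,0,-1,1],[0,0,0,0,0,-1,1],[0,0,0,0,0,-1,1],[0,0,0,0,0,-1,1],[0,0,0,0,0,-1,1],[0,0,0,0,0,-1,1]]]}}

```text
clock: 15.3
position: [0.5777, -0.2342, 0.2078]
tool_rot: [-3.142, 0.0, 0.903]
force: [0.2, 0.4, -0.1]
grip_width: 0.0855
finger_force: 0.0
```

Call:
{"op": "move_arm", "data": {"plan": [[[0,0,0,0,0,-1,1],[0,0,0,0,0,-1,1],[0,0,0,0,0,-1,1],[0,0,0,0,0,-1,1],[0,0,0,0,0,-1,1],[0,0,0,0,0,-1,1],[0,0,0,0,0,-0.1,1],[0,0,0,0,0.5,0,1],[0,0,0,0,0.5,0,1],[0,0,0,0,0.5,0,1]]]}}

```text
clock: 16.3
position: [0.578, -0.2341, 0.2078]
tool_rot: [-3.141, -0.159, 1.535]
force: [0.7, -0.5, -0.5]
grip_width: 0.0853
finger_force: 0.0
```

```bash
python3 - <<'E'
from workcell import observe; s=observe(); print(s["clock"],s["position"],s["tool_rot"],s["qpos"].round(3),s["force"])
E
```

```text
16.3 [ 0.57795163 -0.23409928  0.20780476] [-3.14148176 -0.15902724  1.53524654] [ 0.695  0.62  -0.506  1.557  0.149  1.068  0.156] [ 0.69841852 -0.45271546 -0.46873643]
```

Call:
{"op": "move_arm", "data": {"plan": [[[0,0,0,0,0.75,0,1],[0,0,0,0,0.75,0,1],[0,0,0,0,0.75,0,1],[0,0,0,0,0.75,0,1],[0,0,0,0,0.75,0,1],[0,0,0,0,0.75,0,1],[0,0,0,0,0.75,0,1],[0,0,0,0,0.75,0,1],[0,0,0,0,0,0,1],[0,0,0,0,0,0,1]]]}}

```text
clock: 17.3
position: [0.578, -0.2342, 0.2072]
tool_rot: [-3.14, -0.784, 1.536]
force: [1.5, -0.1, -0.3]
grip_width: 0.0855
finger_force: 0.0
```

```bash
python3 - <<'E'
from h import *; import pickle
s,f=wrist("w5"); pickle.dump(f,open("w5.pkl","wb"));print(s["clock"],s["position"],s["tool_rot"],s["qpos"].round(3),s["force"])
print(proj(f,[(.593,.19,0),(.5818,-.1596,.036)]))
E
```

```text
17.3 [ 0.57797693 -0.23416375  0.20719921] [-3.13991057 -0.78392604  1.53562323] [ 0.969  0.908 -0.682  1.329 -0.199  1.368  0.454] [ 1.47613442 -0.13019756 -0.28727543]
[[323.80278682  56.40904874]
 [324.84579993 298.117715  ]]
```

View pics/w5.png

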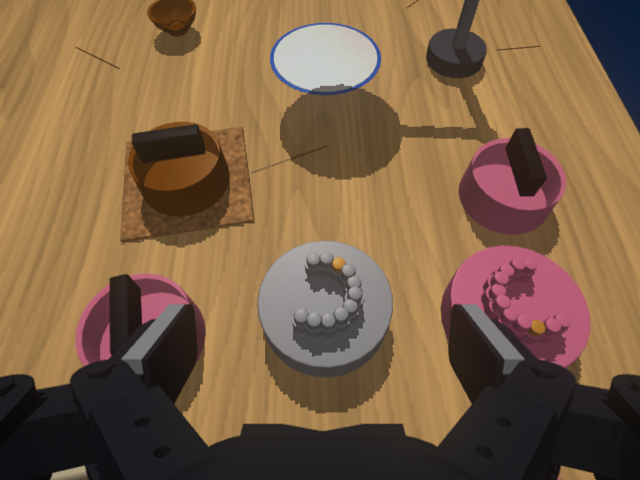

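Lean reached. The spot is clear ahead at (325,58), the model at (325,305), the covered mat at left; the lane is free.

```bash
cat >> h.py <<'E'
def ms(f,spot=True,near=(.58,-.16)):
    H,S,V=[x.astype(int) for x in cv2.split(cv2.cvtColor(f["color"],cv2.COLOR_RGB2HSV))]
    m=blob((S<55)&(V>60)&(V<200),proj(f,(*near,.036))[0]); m=cv2.morphologyEx(m,cv2.MORPH_OPEN,np.ones((3,3)))
    c=cv2.convexHull(cont(m).astype(np.float32)).reshape(-1,2); P=onplane(f,c,.036)[:,:2]
    # top rim: points whose radius fits; upper half of the silhouette belongs to the far rim of the top
    ca=cv2.cvtColor(f["color"],7)
    up=c[:,1]<c[:,1].mean(); print("model top (far half)",circ(P[up]),up.sum(),"img",c.min(0),c.max(0))
    if spot:
        mb=(H>100)&(H<130)&(S>90)&(V>50); ys,xs=np.nonzero(mb); Q=onplane(f,np.c_[xs,ys],0)[:,:2]; k=np.abs(np.hypot(*(Q-[.593,.19]).T)-.066)<.012
        print("spot",k.sum(),circ(Q[k]))
E
python3 - <<'E'
from h import *; import pickle
ms(pickle.load(open("w5.pkl","rb")))
E
```

```text
model top (far half) (array([ 0.58162052, -0.16002423]), np.float64(0.054080329911752004)) 28 img [258. 241.] [392. 376.]
spot 621 (array([0.5945804 , 0.19116527]), np.float64(0.06957306322024781))
```

Call:
{"op": "move_arm", "data": {"plan": [[[-0.7,0,0.7,0,0,0,1],[-0.7,0,0.7,0,0,0,1],[-0.7,0,0.7,0,0,0,1],[-0.7,0,0.7,0,0,0,1],[-0.7,0,0.7,0,0,0,1],[-0.7,0,0.7,0,0,0,1],[-0.7,0,0.7,0,0,0,1],[-0.7,0.05,0.7,0,0,0,1],[-0.7,0,0.7,0,0,0,1],[-0.5,0,0.5,0,0,0,1]]]}}

```text
clock: 18.35
position: [0.5787, -0.234, 0.0129]
tool_rot: [-3.14, -0.786, 1.537]
force: [0.1, -0.4, 0.0]
grip_width: 0.085
finger_force: 0.0
```

Call:
{"op": "move_arm", "data": {"plan": [[[-0.1,0,0.1,0,0,0,1],[-0.1,0,0.1,0,0,0,1],[0,0,0,0,0,0,1],[0,0,0,0,0,0,1],[0,0,0,0,0,0,1],[0,0,0,0,0,0,1],[0,0,0,0,0,0,1],[0,0,0,0,0,0,1],[0,0,0,0,0,0,1],[0,0,0,0,0,0,1]]]}}

```text
clock: 19.35
position: [0.579, -0.2343, 0.0093]
tool_rot: [3.142, -0.785, 1.538]
force: [0.0, 0.2, 1.1]
grip_width: 0.0852
finger_force: 0.0
```

Call:
{"op": "move_arm", "data": {"plan": [[[0.25,0,0.25,0,0,0,1],[0.3,0,0.3,0,0,0,1],[0.2,0,0.2,0,0,0,1],[0.2,0,0.2,0,0,0,1],[0.2,0,0.2,0,0,0,1],[0.2,0,0.2,0,0,0,1],[0.2,0,0.2,0,0,0,1],[0.2,0,0.2,0,0,0,1],[0.2,0,0.2,0,0,0,1],[0.2,0,0.2,0,0,0,1]]]}}

```text
clock: 20.35
position: [0.581, -0.1735, 0.0093]
tool_rot: [3.141, -0.785, 1.538]
force: [0.3, -3.8, -0.0]
grip_width: 0.0854
finger_force: 2.0
```

```bash
python3 - <<'E'
from h import *; import pickle
s,f=wrist("w6"); pickle.dump(f,open("w6.pkl","wb"));print(s["clock"],s["position"],s["tool_rot"],s["force"],s["grip_width"])
p=s["position"][:2]+[.001,.036]; print(p); ms(f,near=p)
E
```

```text
20.35 [ 0.58100238 -0.17349833  0.00926247] [ 3.14138657 -0.7848363   1.53763428] [ 0.33883205 -3.83766956 -0.00999843] 0.08543398310474087
[ 0.58200238 -0.13749833]
model top (far half) (array([ 0.58142275, -0.14389329]), np.float64(0.053884047451525474)) 36 img [165.  92.] [481. 362.]Traceback (most recent call last):
  File "<stdin>", line 3, in <module>
  File "h.py", line 35, in ms
    mb=(H>100)&(H<130)&(S>90)&(V>50); ys,xs=np.nonzero(mb); Q=onplane(f,np.c_[xs,ys],0)[:,:2]; k=np.abs(np.hypot(*(Q-[.593,.19]).T)-.066)<.012
                                                              ~~~~~~~^^^^^^^^^^^^^^^^^^
  File "h.py", line 11, in onplane
    p,d=ray(f,px); return p+d*((z-p[2])/d[:,2])[:,None]
        ~~~^^^^^^
  File "h.py", line 8, in ray
    p,M=cam(f); u=cv2.undistortPoints(np.array(px,float).reshape(-1,1,2),f["intrinsics"],dist(f)).reshape(-1,2)
                  ~~~~~~~~~~~~~~~~~~~^^^^^^^^^^^^^^^^^^^^^^^^^^^^^^^^^^^^^^^^^^^^^^^^^^^^^^^^^^^^
cv2.error: OpenCV(4.12.0) /io/opencv/modules/calib3d/src/undistort.dispatch.cpp:347: error: (-215:Assertion failed) CV_IS_MAT(_src) && CV_IS_MAT(_dst) && (_src->rows == 1 || _src->cols == 1) && (_dst->rows == 1 || _dst->cols == 1) && _src->cols + _src->rows - 1 == _dst->rows + _dst->cols - 1 && (CV_MAT_TYPE(_src->type) == CV_32FC2 || CV_MAT_TYPE(_src->type) == CV_64FC2) && (CV_MAT_TYPE(_dst->type) == CV_32FC2 || CV_MAT_TYPE(_dst->type) == CV_64FC2) in function 'cvUndistortPointsInternal'
```

View pics/w6.png

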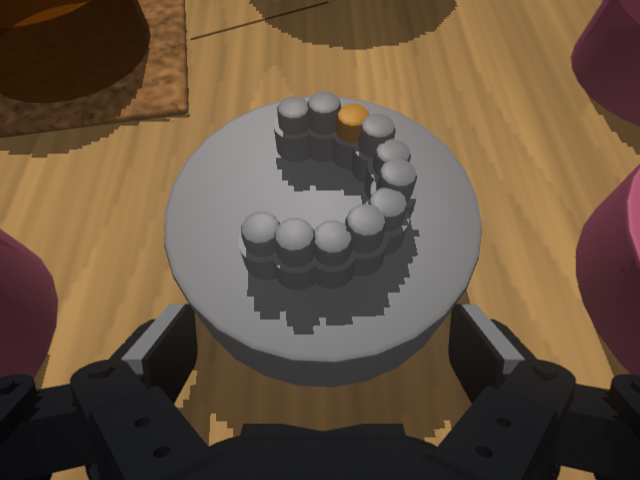

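The model at (325,230) sits squarely in the finger cradle and has moved along with it. For clearance of the wrist camera under the lens I lean 10° more, then push.

Call:
{"op": "move_arm", "data": {"plan": [[[0,0,0,0,0.42,0,1],[0,0,0,0,0.42,0,1],[0,0,0,0,0.42,0,1],[0,0,0,0,0.42,0,1],[0,0,0,0,0,0,1],[0.115,0,0.164,0,0,0,1],[0.17,0,0.246,0,0,0,1],[0.23,0,0.328,0,0,0,1],[0.287,0,0.41,0,0,0,1],[0.287,0,0.41,0,0,0,1]]]}}

```text
clock: 21.4
position: [0.5822, -0.1343, 0.0095]
tool_rot: [3.141, -0.961, 1.539]
force: [0.2, -3.8, -2.9]
grip_width: 0.0852
finger_force: 1.7
```

Call:
{"op": "move_arm", "data": {"plan": [[[0.287,0,0.41,0,0,0,1],[0.287,0,0.41,0,0,0,1],[0.287,0,0.41,0,0,0,1],[0.287,0,0.41,0,0,0,1],[0.287,0,0.41,0,0,0,1],[0.287,0,0.41,0,0,0,1],[0.287,0,0.41,0,0,0,1],[0.287,0,0.41,0,0,0,1],[0.287,0,0.41,0,0,0,1],[0.287,0,0.41,0,0,0,1]]]}}

```text
clock: 22.4
position: [0.5855, -0.0346, 0.0094]
tool_rot: [-3.142, -0.961, 1.538]
force: [-0.0, -3.4, -1.9]
grip_width: 0.0856
finger_force: 1.8
```

Call:
{"op": "move_arm", "data": {"plan": [[[0.287,0,0.41,0,0,0,1],[0.287,0,0.41,0,0,0,1],[0.287,0,0.41,0,0,0,1],[0.287,0,0.41,0,0,0,1],[0.287,0,0.41,0,0,0,1],[0.287,0,0.41,0,0,0,1],[0.287,0,0.41,0,0,0,1],[0.287,0,0.41,0,0,0,1],[0.287,0,0.41,0,0,0,1],[0.287,0,0.41,0,0,0,1]]]}}

```text
clock: 23.4
position: [0.5888, 0.0654, 0.0096]
tool_rot: [-3.141, -0.961, 1.538]
force: [-0.8, -3.2, -2.6]
grip_width: 0.0855
finger_force: 1.7
```

```bash
python3 - <<'E'
from h import *; import pickle
s,f=wrist("w7"); pickle.dump(f,open("w7.pkl","wb"));print(s["clock"],s["position"],s["tool_rot"],s["force"],s["grip_width"],s["qpos"].round(3))
p=s["position"][:2]+[.001,.03]; print(p); ms(f,near=p)
E
```

```text
23.4 [0.58877161 0.06543001 0.00957998] [-3.14144147 -0.96136256  1.53786366] [-0.79673147 -3.18125761 -2.60590674] 0.08552956080958433 [ 0.76   1.2   -0.801  1.694 -0.288  0.713  0.497]
[0.58977161 0.09543001]
model top (far half) (array([0.58912449, 0.09852265]), np.float64(0.05402413320998741)) 35 img [168. 107.] [476. 395.]
spot 1548 (array([0.59485154, 0.19171978]), np.float64(0.069795708619528))
```

View pics/w7.png

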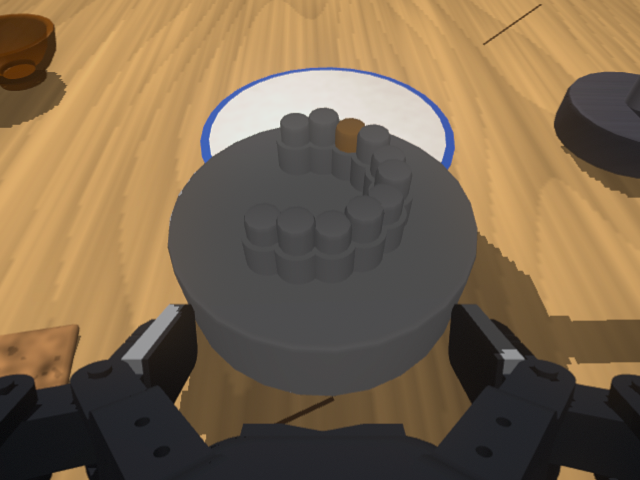

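The model (320,240) is about 95 mm short of the spot (327,150), lined up.

Call:
{"op": "move_arm", "data": {"plan": [[[0.287,0.01,0.41,0,0,0,1],[0.287,0.01,0.41,0,0,0,1],[0.287,0.01,0.41,0,0,0,1],[0.287,0.01,0.41,0,0,0,1],[0.287,0.01,0.41,0,0,0,1],[0.287,0.02,0.41,0,0,0,1],[0.287,0.02,0.41,0,0,0,1],[0.23,0.02,0.328,0,0,0,1],[0.17,0,0.246,0,0,0,1],[0,0,0,0,0,0,1]]]}}

```text
clock: 24.45
position: [0.5935, 0.1496, 0.0099]
tool_rot: [-3.141, -0.962, 1.539]
force: [-0.0, 0.0, 0.2]
grip_width: 0.0856
finger_force: 0.4
```

```bash
python3 - <<'E'
from h import *; import pickle
s,f=wrist("w8"); pickle.dump(f,open("w8.pkl","wb"));print(s["clock"],s["position"],s["tool_rot"],s["force"],s["grip_width"])
p=s["position"][:2]+[.001,.03]; print(p); ms(f,near=p)
from workcell import grab_frame
g=grab_frame("side"); cv2.imwrite("pics/s8.png",cv2.resize(g["color"][240:400,200:400],(800,640))[:600,:,::-1])
E
```

```text
24.45 [0.59349696 0.14963165 0.00985023] [-3.1414426  -0.96194253  1.53893937] [-0.02549024  0.00486966  0.23124646] 0.08555251480525324
[0.59449696 0.17963165]
model top (far half) (array([0.59352728, 0.18466223]), np.float64(0.05249024179483175)) 28 img [169. 108.] [523. 393.]
spot 5070 (array([0.59490723, 0.1907096 ]), np.float64(0.06965536860184192))
```

View pics/s8.png

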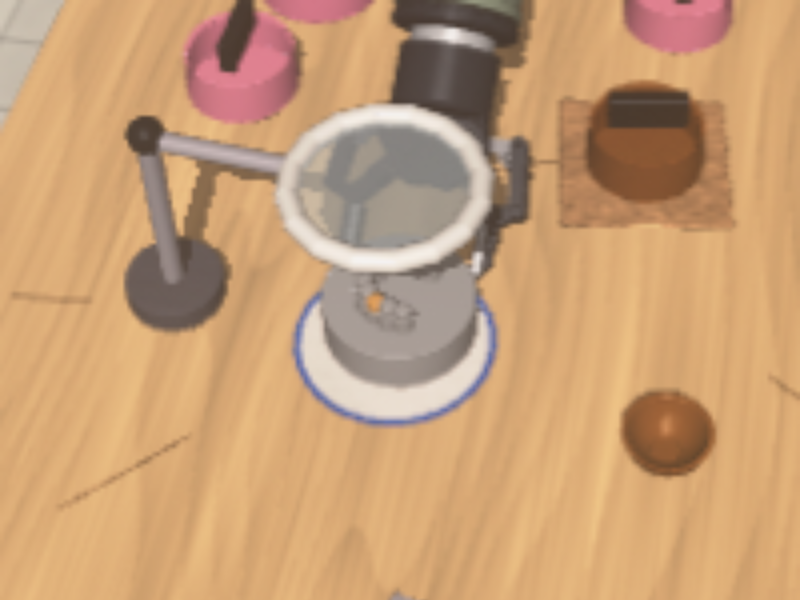

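Call:
{"op": "move_arm", "data": {"plan": [[[0.086,0,0.123,0,0,0,1],[0.086,0,0.123,0,0,0,1],[0.086,0,0.123,0,0,0,1],[0,0,0,0,0,0,1],[0,0,0,0,0,0,1],[0,0,0,0,0,0,1],[0,0,0,0,0,0,1],[0,0,0,0,0,0,1],[0,0,0,0,0,0,1],[0,0,0,0,0,0,1]]]}}

```text
clock: 25.55
position: [0.594, 0.1576, 0.0097]
tool_rot: [3.142, -0.961, 1.538]
force: [1.0, 0.2, -0.0]
grip_width: 0.0855
finger_force: 0.4
```

```bash
python3 - <<'E'
from h import *; import pickle
s,f=wrist("w9"); print(s["clock"],s["position"],s["force"])
ms(f,near=s["position"][:2]+[.001,.03])
from workcell import grab_frame
g=grab_frame("side"); pickle.dump((f,g),open("w9.pkl","wb")); im=g["color"]
H,S,V=[x.astype(int) for x in cv2.split(cv2.cvtColor(im,cv2.COLOR_RGB2HSV))]
# front arc (towards the camera): per column, spot outer edge (white->wood) and plinth bottom (grey->white)
for name,cond,z in (("base",(S<70)&(V<165),0),("spot",((S<70)&(V>165))|((H>90)&(H<135)),0)):
    c=[]
    for u in range(288,313):
        v=np.nonzero(cond[310:360,u])[0]
        if len(v): c.append((u,310+v.max()+.5))
    P=onplane(g,c,z)[:,:2]; r=.055 if name=="base" else .067
    from scipy.optimize import least_squares
    print(name,len(c),least_squares(lambda q:np.hypot(*(P-q).T)-r,[.594,.19],loss="soft_l1",f_scale=.002).x,circ(P))
E
```

```text
25.55 [0.59403638 0.15757921 0.00972228] [ 0.95953416  0.23823191 -0.02332192]
model top (far half) (array([0.59378453, 0.1908045 ]), np.float64(0.05343403172586132)) 26 img [169. 108.] [517. 413.]
spot 5954 (array([0.59496174, 0.19115946]), np.float64(0.06982876246737092))
base 25 [0.60611777 0.20601086] (array([0.57789333, 0.24389179]), np.float64(0.023984847806457533))
spot 25 [0.59307953 0.1937542 ] (array([0.58840323, 0.21055854]), np.float64(0.05057541371631076))
```

Call:
{"op": "move_arm", "data": {"plan": [[[-0.1,0,-0.14,0,0,0,1],[-0.287,0,-0.41,0,0,0,1],[-0.287,0,-0.41,0,0,0,1],[-0.4,0,-0.57,0,0,0,1],[-0.4,0,-0.57,0,0,0,1],[-0.4,0,-0.57,0,0,0,1],[-0.4,0,-0.57,0,0,0,1],[-0.4,0,-0.57,0,0,0,1],[-0.4,0,-0.57,0,0,0,1],[0,0,0,0,0,0,1]]]}}

```text
clock: 26.65
position: [0.591, 0.048, 0.009]
tool_rot: [3.141, -0.96, 1.536]
force: [1.0, 0.1, 0.4]
grip_width: 0.0857
finger_force: 0.0
```

```bash
python3 - <<'E'
from h import *; import pickle
s,f=wrist("w10"); print(s["clock"],s["position"],s["force"],proj(f,[(.594,.191,.036),(.594,.191,0)]))
ms(f,near=(.594,.191))
from workcell import grab_frame
g=grab_frame("side"); a=cv2.resize(g["color"][290:350,260:340],(400,300)); b=cv2.resize(f["color"],(400,300))
cv2.imwrite("pics/c10.png",np.hstack([b,a])[:,:,::-1]); pickle.dump((f,g),open("w10.pkl","wb"))
E
```

```text
26.65 [0.59096586 0.04799196 0.00895912] [0.98002376 0.10337211 0.35719987] [[320.00019609  52.470515  ]
 [320.22000934 111.27946891]]
model top (far half) (array([0.59505932, 0.20612209]), np.float64(0.05779973328740496)) 15 img [217.   0.] [426. 186.]
spot 2705 (array([0.59479758, 0.19132286]), np.float64(0.06967510236340635))
```

View pics/c10.png

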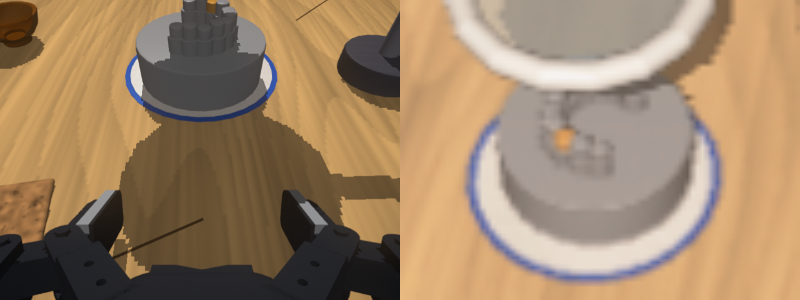

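Model stands centred within the blue ring in both halves: base bottom at (202,107) against ring bottom (202,119), and front base (602,243) against ring (592,280).

```bash
python3 - <<'E'
from h import *; import pickle
f,g=pickle.load(open("w10.pkl","rb"))
W=onplane(f,[(323,171),(323,190.5)],0)[:,:2]; G=onplane(g,[(300.4,338.6),(298.4,346)],0)[:,:2]
print("gap near",W[0]-W[1],W,"gap far",G[1]-G[0],G)
# sides (wrist): plinth left/right at half-res
H,S,V=[x.astype(int) for x in cv2.split(cv2.cvtColor(f["color"],cv2.COLOR_RGB2HSV))]
for v in (60,): print(v,np.nonzero((S[v]<55)&(V[v]<200))[0][[0,-1]])
u=323; print([(v,S[v,u],V[v,u]) for v in range(160,198,2)])
u=300; print([(v,tuple(g["color"][v,u])) for v in range(330,350)])
E
```

```text
gap near [0.00051154 0.01468307] [[0.59377436 0.13641854]
 [0.59326281 0.12173546]] gap far [0.00034181 0.02471275] [[0.57927417 0.23434824]
 [0.57961598 0.25906098]]
60 [218 639]
[(160, np.int64(4), np.int64(72)), (162, np.int64(3), np.int64(73)), (164, np.int64(3), np.int64(73)), (166, np.int64(3), np.int64(73)), (168, np.int64(3), np.int64(73)), (170, np.int64(3), np.int64(73)), (172, np.int64(3), np.int64(73)), (174, np.int64(3), np.int64(73)), (176, np.int64(0), np.int64(72)), (178, np.int64(19), np.int64(105)), (180, np.int64(23), np.int64(113)), (182, np.int64(23), np.int64(113)), (184, np.int64(20), np.int64(112)), (186, np.int64(8), np.int64(99)), (188, np.int64(169), np.int64(89)), (190, np.int64(173), np.int64(90)), (192, np.int64(178), np.int64(89)), (194, np.int64(106), np.int64(82)), (196, np.int64(124), np.int64(107))]
[(330, (np.uint8(170), np.uint8(159), np.uint8(151))), (331, (np.uint8(170), np.uint8(158), np.uint8(151))), (332, (np.uint8(155), np.uint8(144), np.uint8(136))), (333, (np.uint8(156), np.uint8(144), np.uint8(137))), (334, (np.uint8(155), np.uint8(143), np.uint8(136))), (335, (np.uint8(155), np.uint8(143), np.uint8(136))), (336, (np.uint8(154), np.uint8(143), np.uint8(135))), (337, (np.uint8(154), np.uint8(142), np.uint8(135))), (338, (np.uint8(171), np.uint8(158), np.uint8(149))), (339, (np.uint8(216), np.uint8(199), np.uint8(185))), (340, (np.uint8(234), np.uint8(222), np.uint8(208))), (341, (np.uint8(234), np.uint8(222), np.uint8(209))), (342, (np.uint8(234), np.uint8(222), np.uint8(208))), (343, (np.uint8(234), np.uint8(221), np.uint8(208))), (344, (np.uint8(199), np.uint8(187), np.uint8(192))), (345, (np.uint8(102), np.uint8(115), np.uint8(166))), (346, (np.uint8(169), np.uint8(141), np.uint8(142))), (347, (np.uint8(219), np.uint8(171), np.uint8(118))), (348, (np.uint8(219), np.uint8(171), np.uint8(119))), (349, (np.uint8(220), np.uint8(172), np.uint8(120)))]
```

Near gap about 12 mm and far gap about 25 mm put the model some 6 mm short of centre. I'll nudge it 5 mm further.

Call:
{"op": "move_arm", "data": {"plan": [[[0.2,0,0.29,0,0,0,1],[0.4,0,0.57,0,0,0,1],[0.4,0,0.57,0,0,0,1],[0.4,0,0.57,0,0,0,1],[0.4,0,0.57,0,0,0,1],[0.4,0,0.57,0,0,0,1],[0.4,0,0.57,0,0,0,1],[0.2,0,0.29,0,0,0,1],[0.1,0,0.14,0,0,0,1],[0,0,0,0,0,0,1]]]}}

```text
clock: 27.75
position: [0.5938, 0.1518, 0.0095]
tool_rot: [3.142, -0.961, 1.538]
force: [-0.1, -0.0, -0.1]
grip_width: 0.0856
finger_force: 0.0
```

Call:
{"op": "move_arm", "data": {"plan": [[[0.06,0,0.086,0,0,0,1],[0.06,0,0.086,0,0,0,1],[0.06,0,0.086,0,0,0,1],[0.06,0,0.086,0,0,0,1],[0.06,0,0.086,0,0,0,1],[0.015,0,0.02,0,0,0,1],[0,0,0,0,0,0,1],[0,0,0,0,0,0,1],[0,0,0,0,0,0,1],[0,0,0,0,0,0,1]]]}}

```text
clock: 28.75
position: [0.5943, 0.1625, 0.0096]
tool_rot: [3.142, -0.961, 1.538]
force: [1.3, -2.7, 0.1]
grip_width: 0.0851
finger_force: 1.7
```

Call:
{"op": "move_arm", "data": {"plan": [[[-0.1,0,-0.14,0,0,0,1],[-0.287,0,-0.41,0,0,0,1],[-0.287,0,-0.41,0,0,0,1],[-0.4,0,-0.57,0,0,0,1],[-0.4,0,-0.57,0,0,0,1],[-0.4,0,-0.57,0,0,0,1],[-0.4,0,-0.57,0,0,0,1],[-0.4,0,-0.57,0,0,0,1],[-0.4,0,-0.57,0,0,0,1],[0,0,0,0,0,0,1]]]}}

```text
clock: 29.75
position: [0.5912, 0.053, 0.0089]
tool_rot: [3.141, -0.96, 1.536]
force: [-0.2, 0.0, 0.3]
grip_width: 0.0854
finger_force: 0.0
```

```bash
python3 - <<'E'
from h import *; import pickle
s,f=wrist("w11"); print(s["clock"],s["position"],s["force"])
from workcell import grab_frame
g=grab_frame("side"); H,S,V=[x.astype(int) for x in cv2.split(cv2.cvtColor(f["color"],cv2.COLOR_RGB2HSV))]
u=323; print([(v,S[v,u],V[v,u]) for v in range(150,204,2)][:], onplane(f,[(u,170),(u,180),(u,190)],0)[:,1])
u=300; print([(v,int(g["color"][v,u,0]),int(g["color"][v,u,2])) for v in range(332,350)], onplane(g,[(u,335),(u,340),(u,345)],0)[:,1])
G=g["color"][...,2].astype(int);v=330; print([(u,int(g["color"][v,u,0]),int(g["color"][v,u,2])) for u in list(range(270,288))+list(range(312,330))])
E
```

```text
29.75 [0.59115857 0.05304442 0.0088654 ] [-0.18011595  0.02903214  0.32701353]
[(150, np.int64(7), np.int64(73)), (152, np.int64(7), np.int64(73)), (154, np.int64(4), np.int64(72)), (156, np.int64(4), np.int64(72)), (158, np.int64(0), np.int64(71)), (160, np.int64(4), np.int64(72)), (162, np.int64(3), np.int64(73)), (164, np.int64(3), np.int64(73)), (166, np.int64(0), np.int64(72)), (168, np.int64(3), np.int64(73)), (170, np.int64(3), np.int64(73)), (172, np.int64(4), np.int64(72)), (174, np.int64(3), np.int64(73)), (176, np.int64(4), np.int64(72)), (178, np.int64(14), np.int64(90)), (180, np.int64(20), np.int64(115)), (182, np.int64(18), np.int64(113)), (184, np.int64(23), np.int64(113)), (186, np.int64(23), np.int64(112)), (188, np.int64(23), np.int64(112)), (190, np.int64(23), np.int64(112)), (192, np.int64(23), np.int64(111)), (194, np.int64(94), np.int64(92)), (196, np.int64(175), np.int64(89)), (198, np.int64(169), np.int64(89)), (200, np.int64(165), np.int64(88)), (202, np.int64(55), np.int64(83))] [0.14214994 0.13442829 0.12704857]
[(332, 167, 148), (333, 164, 144), (334, 156
[... 208 characters left out ...]
2), (347, 219, 119), (348, 219, 119), (349, 219, 120)] [0.22275962 0.23908323 0.25512029]
[(270, 223, 122), (271, 222, 121), (272, 223, 122), (273, 209, 133), (274, 91, 164), (275, 139, 176), (276, 230, 203), (277, 230, 203), (278, 231, 204), (279, 231, 204), (280, 219, 187), (281, 138, 117), (282, 130, 110), (283, 135, 115), (284, 137, 118), (285, 143, 124), (286, 161, 142), (287, 169, 150), (312, 133, 113), (313, 129, 108), (314, 123, 103), (315, 120, 100), (316, 168, 142), (317, 223, 192), (318, 232, 206), (319, 232, 205), (320, 222, 196), (321, 164, 177), (322, 91, 157), (323, 172, 134), (324, 223, 123), (325, 224, 123), (326, 222, 121), (327, 218, 117), (328, 207, 113), (329, 204, 111)]
```

Gaps are now about 17 and 20 mm, and equal at the sides, so the model is centred. I'll raise the tool clear and hand in.

Call:
{"op": "move_arm", "data": {"plan": [[[0.25,0,-0.17,0,0,0,1],[0.4,0,-0.28,0,0,0,1],[0.4,0,-0.28,0,0,0,1],[0.4,0,-0.28,0,0,0,1],[0,0,0,0,0,0,1],[0,0,0,0,0,0,1],[0,0,0,0,0,0,1],[0,0,0,0,0,0,1],[0,0,0,0,0,0,1],[0,0,0,0,0,0,1]]]}}

```text
clock: 30.85
position: [0.5906, 0.0557, 0.0445]
tool_rot: [-3.141, -0.961, 1.538]
force: [-0.6, -0.5, 0.1]
grip_width: 0.0853
finger_force: 0.0
```

```bash
python3 -c "
from workcell import job_done; print(job_done())"
```

```text
the job is handed in; nothing more can be done
None
```

The job is handed in at about 31 s, with no verdict returned: the cover stands released and upright near the middle of the mat, and the model was slid to within about 2 mm of the spot's centre by my measurement.

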